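Find the packing block that fills the valve fixture

TASK

The valve block in the channel of the fixture leaves a gap before the blue end stop with the spring plunger on the right. Find by feel which of the three orange packing blocks fills that gap with just a little play (the thickest that goes in), and slide it in upright, fully down on the channel floor, without forcing any block, so that it holds the plunger pressed in. Leave the other two packing blocks standing on the bench off the fixture, and do not disturb the valve, union and marker lying about.

Things in the scene. Friction and masses are not known exactly. Their poses are not given: they have to be found in the camera images.
- jig: fixture fixed to the bench: dark steel plate 160 (x) by 188 (y) by 12 mm, origin at the centre of its underside. Near half: a channel along y, centre line at x = -35 mm, 60 mm wide, 120 mm long, floor 12 mm over the bench, between two blue end stops (25 mm high over the floor, 18 mm thick, 3 mm bevel at the inner top edge) and two aluminium side rails (14 mm high, 9 mm thick)
- jig_stop (a point): foot of the inner face of the right (-y) end stop, on the channel floor and centre line, axes of the fixture. The gap runs from here along +y to the valve block: 39.5, 43.5 or 47.5 mm, not told, always 1.5 mm more than the thickness of just one packing block, which goes in with its thickness along the fixture's y
- plunger (a joint): how far the spring plunger is pressed into the right end stop (m, 0 to 0.0045, 0 = out): a round steel nose of 12 mm diameter on the centre line, 12 mm above the channel floor, 4 mm proud of the stop's face, spring 4 N plus 0.5 N per mm. The right packing block presses it in by 2 to 4 mm and is held against the valve block; a thinner one does not hold it in
- jig_nest (a point): foot of the inner face of the left (+y) end stop, on the channel floor and centre line, 120 mm from jig_stop, axes of the fixture. The valve block lies flush against this stop, screwed down: aluminium with three low brass caps, 50 mm wide, 25 mm high (27 over the caps), 72.5, 76.5 or 80.5 mm long; two more wait in the row behind the channel
- packing_block_1: one of three orange packing blocks that look alike: upright, 50 mm wide (its x), 75 mm high, thickness (its y) 38, 42 or 46 mm; which has which thickness is not told and must be felt. Origin at the centre of its underside, z up. The lower edges of the two broad faces have 3 mm bevels. 0.08 to 0.17 kg
- packing_block_2: one of three orange packing blocks that look alike: upright, 50 mm wide (its x), 75 mm high, thickness (its y) 38, 42 or 46 mm; which has which thickness is not told and must be felt. Origin at the centre of its underside, z up. The lower edges of the two broad faces have 3 mm bevels. 0.08 to 0.17 kg
- packing_block_3: one of three orange packing blocks that look alike: upright, 50 mm wide (its x), 75 mm high, thickness (its y) 38, 42 or 46 mm; which has which thickness is not told and must be felt. Origin at the centre of its underside, z up. The lower edges of the two broad faces have 3 mm bevels. 0.08 to 0.17 kg
- service_valve: small brass service valve lying on the bench, 47x73x22 mm, bystander, origin at the centre of its underside
- brass_union: brass union lying on the bench, 25x51x22 mm, bystander, origin at the centre of its underside
- blue_marker: blue marker pen lying on the bench, 12x131x14 mm, bystander, origin at the centre of its underside
Things that resemble listed ones, but are neither listed nor needed, are in the scene too. Leave any yellow look-alike of the packing_block_3 alone.

How it is judged:
By the outcome, as a careful person would: the job done as asked, in the order asked, and still so for the second after the job is handed in, with the robot touching nothing.
It also fails if it takes over 64 s, if anything falls off the work surface, if the arm or the gripper's body presses on something with over 40 N, if the wrist force passes 120 N, or if a joint passes its speed limit or range.

ROBOT

A 7-joint arm with a two-finger parallel gripper is mounted at the origin on a cart in front of the work surface, level with it; the furniture and walls round the work are solid. World frame = base frame: x ahead of the robot, y to its left, z up, the work surface at z = 0. Lengths are in m, angles in rad, forces in N, time in s.
With the tool pointing down it reaches from about 0.4 to 0.85 m from the base axis. Payload 10.4 kg.
Tool frame: the origin (TCP) lies at the centre of the arm's flange, where the gripper is bolted on; the fingertips stand 182 mm ahead of it and the grasp point (between the pads) lies r.grasp_offset ahead of it (r.grasp_offset is the distance from the TCP to the grasp point, in m); z points along the fingers, y is the line along which they close (so a half turn about z gives the same grasp; the last joint's range is limited). The gripper opens to 87 mm and grips with 3 to 60 N. Pads are 19 mm wide; open, the fingers measure 117 mm over their backs; the gripper's body (75 mm by 190 mm) begins 51 mm behind the grasp point.
Start: joints at [1.137, 0.332, -0.065, 1.46, 0.022, 1.35, -0.088], TCP at [0.25, -0.573, 0.405] pointing down, gripper open.
Joint ranges: [-2.6, 2.6], [-0.5, 2.12], [-1.47, 1.34], [0.16, 2.42], [-1.27, 4.41], [0.06, 2.06], [-2.6, 2.6]. Speed limits (rad/s): [2.22, 2.22, 2.79, 2.79, 3.14, 3.14, 3.14].

INTERFACE

Orientations are given as a unit quaternion [x, y, z, w].
In Python, from bench import status, vision, job, spotter, r gives the robot as it stands. The module is installed in compiled form; this text tells all that it offers.
- The arm moves only by the tool play_rows, never from a script. Its argument "series" is a list of rows, each a list of 6 numbers: the shift along the tool's x, y, z each as a share of 150 mm, from -1 to 1, then the turn, a rotation vector about the tool's x, y, z each as a share of 30 degrees, from -1 to 1. In form: [[x, y, z, ax, ay, az], ...]. A call has 1 to 5 rows; each row is the pose to reach, as a shift and turn from the pose commanded when the call began, along the tool's axes at that moment; what a row does not reach only later rows make up. A row lasts 1/10 s, in which the tool goes at most 50 mm and 8.59 degrees, less where a joint would pass 70% of its speed; a pose out of reach is approached as far as the arm can. A call with a number of a shift or a turn outside -1 to 1 is refused whole. A call with a gripper value outside its range is refused whole. "fingers" is the opening, from -1 (shut) to 1 (fully open), set as the call begins (left out, the last holds). The fingers move at their own pace and stop on an object; "squeeze" is the grip in N (left out, the last holds). Time passes only in rows, so rows that repeat a pose let the fingers close. It gives the time, the measured TCP pose, the force, the opening and the grip force at its end, in the units of the state.
- status.read_state(): the state, without advancing time (a new reading comes with each control period).
- vision.camera(name): name is "side" or "top" or "wrist"; returns the picture (384x512x3 uint8, blue, green, red); there is no depth.
- vision.calibration(name): a dict with "fx", "fy", "cx", "cy" (pixels), "rvec" (rotation vector, rad) and "tvec" (3), from world to camera coordinates, as OpenCV has them; the wrist camera has in their place "T_tool_cam" (4x4, takes a point from camera to tool coordinates, whose origin is the TCP and whose axes are the flange's). Camera axes: x right, y down, z forward; pixel columns grow to the right and rows downward; lengths in m; the calibration is good to about 2 mm. A picture is of the moment at which its call begins: read the wrist's pose just before it. calibration takes no time and is no camera call.
- job.close_job(): hands the job in; it is judged then, once.
Trained networks look in the newest picture that a camera, given by its name, has taken for a name from the list of things; names that differ only in an ending like _2 or _b are one class to them, and where a whole thing is asked for, a point or a joint stands for the part that bears it (a point fixed in the world has none). Each returns a list of dicts, best first, with "conf" (0 to 1); they miss things now and then, are a little off and sometimes report something else, mostly with a low value. They report only what shows in the picture. A call takes as long as a camera call. They do not tell look-alikes from the thing itself.
- spotter.boxes_of(camera, name): "point" ([x, y, z] in m, in world coordinates, good to about 4 mm: the middle of the surface that is visible of it).
- spotter.regions_of(camera, name): "pixels" (384x512 bool, what is visible of it).
The state is a dict: "time": time; "joint_positions": joint angles; "joint_vel": joint speeds; "joint_torque": joint torques, N m; "ee_pos": TCP position; "eef_rot": TCP orientation; "ft_force": force on the tool from outside, world axes, zero at the start; "torque": the same for the moment, N m; "width": finger opening in m; "grip_force": force on a finger pad.
Only numpy, scipy, OpenCV 4.12 (cv2) and the standard library are available. Lean on these libraries where they do the work, as an engineer would, in place of code of your own. Each camera call takes 0.05 s, during which the arm holds its last target. There are 200 camera calls.

## Working session

There is one attempt and no reset: what is moved stays moved. The work goes in short steps, Python scripts to look and compute and a tool call to move; the robot and the scene stay as the last step left them, time stands still between calls to the robot, and variables do not carry over. Pictures are saved under pics/ and viewed, at most 10 in all, crops included, and the job is handed in when it is done.

Besides the shell and the picture viewer there is one more tool, called by a JSON object that holds its "api" and its "payload". play_rows: Moves the arm, as the interface text tells. Shift numbers are shares of 150 mm and turn numbers shares of 30 degrees, none past 1 either way. Its arguments: {"type":"object","properties":{"series":{"type":"array","items":{"type":"array","items":{"type":"number"}}},"fingers":{"type":"number"},"squeeze":{"type":"number"}},"required":["series"]}

```bash
mkdir -p pics; ls; cat > h.py <<'E'
import numpy as np, cv2
from scipy.spatial.transform import Rotation as R
from bench import status, vision, job, spotter, r
def proj(name,P):
    c=vision.calibration(name);K=np.array([[c['fx'],0,c['cx']],[0,c['fy'],c['cy']],[0,0,1.]])
    return cv2.projectPoints(np.array(P,float).reshape(-1,3),np.array(c['rvec'],float),np.array(c['tvec'],float),K,None)[0].reshape(-1,2)
def ray(name,uv):
    c=vision.calibration(name);Rm=cv2.Rodrigues(np.array(c['rvec'],float))[0];t=np.array(c['tvec'],float).ravel()
    uv=np.array(uv,float).reshape(-1,2);d=np.c_[(uv[:,0]-c['cx'])/c['fx'],(uv[:,1]-c['cy'])/c['fy'],np.ones(len(uv))]@Rm
    return -Rm.T@t,d
def onplane(name,uv,z):
    o,d=ray(name,uv);return o+d*((z-o[2])/d[:,2])[:,None]
E
python3 - <<'E'
from h import *
s=status.read_state();print({k:np.round(v,3).tolist() for k,v in s.items()},r.grasp_offset)
for n in ("top","side"):
    cv2.imwrite(f"pics/{n}0.png",vision.camera(n));c=vision.calibration(n);print(n,ray(n,[[256,192]]))
    for k in("jig","packing_block_1","service_valve","brass_union","blue_marker","plunger"):
        for b in spotter.boxes_of(n,k): print(n,k,round(b['conf'],2),np.round(b['point'],3),np.round(proj(n,b['point'])))
E
```

```text
pics
{'time': 0.0, 'joint_positions': [1.137, 0.333, -0.065, 1.461, 0.022, 1.35, -0.088], 'joint_vel': [-0.001, 0.001, 0.002, 0.002, 0.0, -0.002, 0.001], 'joint_torque': [0.0, -62.326, 0.025, -38.989, -0.061, 0.04, 0.0], 'ee_pos': [0.25, -0.573, 0.404], 'eef_rot': [0.979, 0.204, -0.0, -0.001], 'ft_force': [0.305, -0.16, -0.883], 'torque': [-0.045, -0.023, -0.004], 'grip_force': 0.0, 'width': 0.087} 0.1635
top (array([ 0.45961972, -0.04055321,  0.88976303]), array([[ 0.09835148, -0.00653372, -0.99520058]]))
top jig 0.63 [0.562 0.144 0.014] [[179. 186.]]
top jig 0.16 [ 0.4   -0.008  0.016] [[240. 252.]]
top packing_block_1 0.97 [ 0.642 -0.144  0.072] [[298. 149.]]
top packing_block_1 0.8 [ 0.482 -0.107  0.078] [[283. 217.]]
top packing_block_1 0.72 [ 0.574 -0.046  0.073] [[256. 178.]]
top packing_block_1 0.58 [ 0.533 -0.313  0.075] [[373. 194.]]
top service_valve 0.85 [ 0.397 -0.008  0.017] [[241. 253.]]
top brass_union 0.62 [0.37  0.149 0.015] [[176. 265.]]
top blue_marker 0.65 [ 0.72  -0.268  0.01 ] [[343. 123.]]
top blue_marker 0.27 [ 0.399 -0.009  0.019] [[241. 252.]]
top plunger 0.23 [0.556 0.138 0.013] [[182. 188.]]
side (array([0.24514409, 0.76259367, 0.83700386]), array([[ 0.24921038, -0.66719804, -0.70262668]]))
side jig 0.9 [0.55  0.189 0.014] [[221. 245.]]
side packing_block_1 0.97 [ 0.477 -0.091  0.054] [[285. 171.]]
side packing_block_1 0.89 [ 0.567 -0.023  0.054] [[247. 178.]]
side packing_block_1 0.83 [ 0.532 -0.304  0.054] [[289. 126.]]
side packing_block_1 0.78 [ 0.644 -0.132  0.061] [[237. 147.]]
side packing_block_1 0.32 [0.551 0.193 0.012] [[220. 247.]]
side service_valve 0.68 [ 0.397 -0.     0.017] [[302. 209.]]
side blue_marker 0.64 [0.37  0.157 0.018] [[294. 256.]]
side blue_marker 0.57 [ 0.723 -0.26   0.007] [[230. 132.]]
side plunger 0.17 [0.553 0.193 0.014] [[220. 246.]]
```

```bash
python3 - <<'E'
import cv2,numpy as np
t=cv2.imread("pics/top0.png")
cv2.imwrite("pics/topz.png",cv2.resize(t[90:290,120:400],None,fx=2.85,fy=2.85,interpolation=cv2.INTER_CUBIC))
s=cv2.imread("pics/side0.png")
cv2.imwrite("pics/sidez.png",cv2.resize(s[90:310,150:400],None,fx=2.7,fy=2.7,interpolation=cv2.INTER_CUBIC))
E
```

```text
(no output)
```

View pics/topz.png

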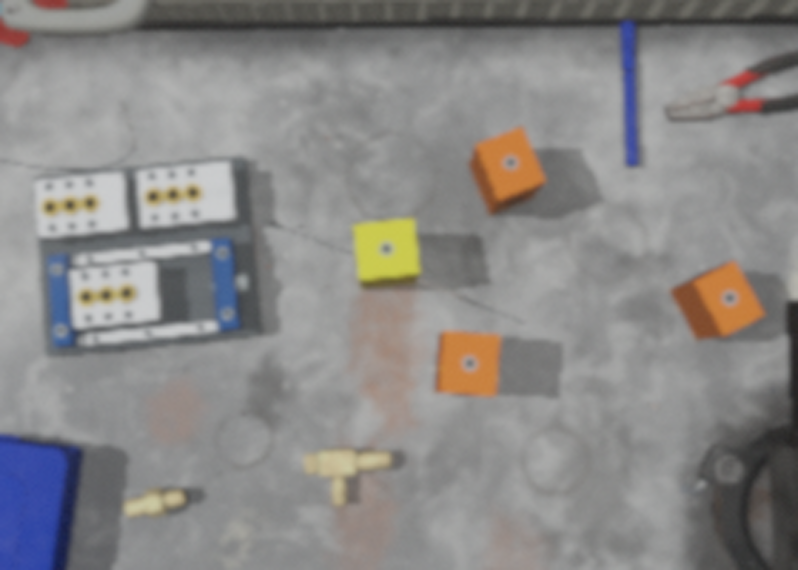

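View pics/sidez.png

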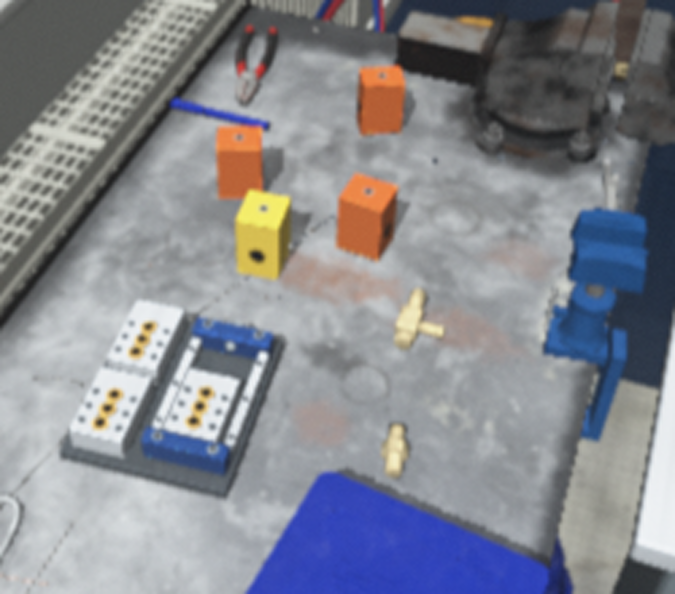

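The top view shows the jig at lower left, with its gap toward -y. The three orange blocks are at zoomed pixels (508,163), (468,363) and (728,298), and the yellow look-alike is at (387,248). The side view agrees. Next I'll set up a move planner and bring the wrist camera over block C.

```bash
cat >> h.py <<'E'
def Rt(psi):
    c,s=np.cos(psi),np.sin(psi);return np.array([[c,s,0],[s,-c,0],[0,0,-1.]])
def yaw(Rm): return np.arctan2(Rm[1,0],Rm[0,0])
def pose():
    s=status.read_state();return np.array(s['ee_pos']),R.from_quat(s['eef_rot']).as_matrix()
def plan(wps,step=.05):
    """wps: (x,y,z,psi_deg) TCP targets; prints calls"""
    p,Rm=pose()
    for w in wps:
        t=np.array(w[:3]);T=Rt(np.radians(w[3]))
        while 1:
            d=Rm.T@(t-p)/.15; a=R.from_matrix(Rm.T@T).as_rotvec()/np.radians(30)
            k=max(abs(d).max(),abs(a).max(),1e-9); f=min(1,1/k)
            row=np.round(np.r_[d,a]*f,3)+0.
            n=int(np.ceil(max(np.linalg.norm(row[:3])*.15/step,np.linalg.norm(row[3:])*30/8.59)-.01))
            print(n,'rows',row.tolist())
            p=p+Rm@row[:3]*.15; Rm=Rm@R.from_rotvec(row[3:]*np.radians(30)).as_matrix()
            if f==1:break
def wproj_mats():
    p,Rm=pose();c=vision.calibration("wrist");T=np.array(c['T_tool_cam'])
    return p+Rm@T[:3,3],Rm@T[:3,:3],c
def wplane(uv,z,m=None):
    o,Rc,c=m or wproj_mats();uv=np.array(uv,float).reshape(-1,2)
    d=np.c_[(uv[:,0]-c['cx'])/c['fx'],(uv[:,1]-c['cy'])/c['fy'],np.ones(len(uv))]@Rc.T
    return o+d*((z-o[2])/d[:,2])[:,None]
E
python3 - <<'E'
from h import *
c=vision.calibration("wrist");print(c);print(vision.calibration("top")['fx'])
plan([(0.45,-0.29,.40,0)])
im=cv2.imread("pics/top0.png");hsv=cv2.cvtColor(im,cv2.COLOR_BGR2HSV)
E
```

```text
{'fx': 286.0417837449665, 'fy': 286.0417837449665, 'cx': 249.25393825374795, 'cy': 188.55439384897412, 'T_tool_cam': array([[ 5.20042625e-04, -9.69927722e-01, -2.43392572e-01,
         6.54858918e-02],
       [ 9.99999694e-01,  3.62102968e-04,  6.93647951e-04,
        -1.32679804e-03],
       [-5.84655205e-04, -2.43392858e-01,  9.69927613e-01,
         1.98866292e-02],
       [ 0.00000000e+00,  0.00000000e+00,  0.00000000e+00,
         1.00000000e+00]])}
356.0949137526789
4 rows [1.0, -0.605, 0.016, 0.0, 0.0, 0.397]
4 rows [0.835, -0.78, 0.016, 0.0, 0.0, 0.388]
```

{"api": "play_rows", "payload": {"series": [[1.0, -0.605, 0.016, 0, 0, 0.397], [1.0, -0.605, 0.016, 0, 0, 0.397], [1.0, -0.605, 0.016, 0, 0, 0.397], [1.0, -0.605, 0.016, 0, 0, 0.397]], "fingers": 1}}

```text
time: 1.1
ee_pos: [0.3537, -0.4261, 0.4027]
eef_rot: [0.995, 0.104, 0.001, -0.0]
ft_force: [0.6, -0.3, -0.6]
width: 0.087
grip_force: 0.0
```

{"api": "play_rows", "payload": {"series": [[0.835, -0.78, 0.016, 0, 0, 0.388], [0.835, -0.78, 0.016, 0, 0, 0.388], [0.835, -0.78, 0.016, 0, 0, 0.388], [0.835, -0.78, 0.016, 0, 0, 0.388], [0.835, -0.78, 0.016, 0, 0, 0.388]]}}

```text
time: 1.6
ee_pos: [0.4524, -0.2859, 0.4002]
eef_rot: [1.0, 0.003, 0.001, -0.0]
ft_force: [-1.1, -0.8, -0.2]
width: 0.087
grip_force: 0.0
```

```bash
cat >> h.py <<'E'
def orange(im):
    h=cv2.cvtColor(im,cv2.COLOR_BGR2HSV);return cv2.inRange(h,(5,150,90),(17,255,255))
def toptri(im,m=None,z=.075,show=None):
    """bright top faces of orange blocks in the wrist picture -> world rectangles"""
    h=cv2.cvtColor(im,cv2.COLOR_BGR2HSV);out=[]
    n,lab,st,ce=cv2.connectedComponentsWithStats(orange(im))
    for i in range(1,n):
        if st[i,4]<300: continue
        v=h[...,2][lab==i];t,_=cv2.threshold(v.astype(np.uint8),0,255,cv2.THRESH_OTSU)
        k=cv2.morphologyEx(((lab==i)&(h[...,2]>t)).astype(np.uint8),cv2.MORPH_OPEN,np.ones((3,3)))
        cs=max(cv2.findContours(k,cv2.RETR_EXTERNAL,cv2.CHAIN_APPROX_NONE)[0],key=cv2.contourArea)
        P=wplane(cs[:,0],z,m)[:,:2]
        c,wh,a=cv2.minAreaRect((P*1000).astype(np.float32))
        out.append((np.array(c)/1000,wh,a,st[i,:4].tolist()));
    return out
E
python3 - <<'E'
from h import *
print(status.read_state()['time'],pose()[0])
m=wproj_mats();im=vision.camera("wrist");cv2.imwrite("pics/w1.png",im)
for o in toptri(im,m):print(o)
for b in spotter.boxes_of("wrist","packing_block_1"):print(b)
cv2.imwrite("pics/w1z.png",cv2.resize(im,None,fx=1.5,fy=1.5))
E
```

```text
1.6 [ 0.45243901 -0.28593546  0.40019472]Traceback (most recent call last):
  File "<stdin>", line 4, in <module>
  File "h.py", line 48, in toptri
    cs=max(cv2.findContours(k,cv2.RETR_EXTERNAL,cv2.CHAIN_APPROX_NONE)[0],key=cv2.contourArea)
ValueError: max() iterable argument is empty
```

```bash
python3 - <<'E'
import cv2
im=cv2.imread("pics/w1.png")
cv2.imwrite("pics/w1z.png",cv2.resize(im,None,fx=1.5,fy=1.5))
E
```

```text
(no output)
```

View pics/w1z.png

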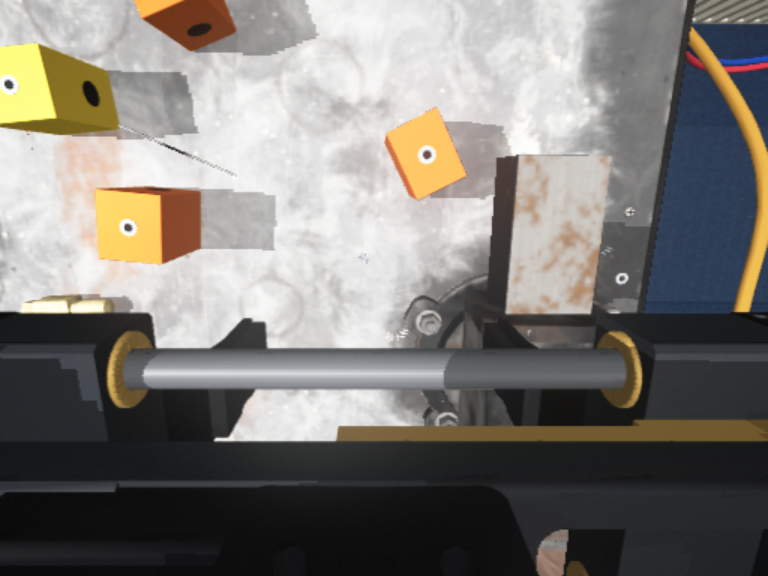

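The wrist view shows block C at zoomed pixel (427,153), about 30° off axis, with a rusty steel jaw block to its right. Block B is at (128,227) and nearly square to the axes.

```bash
sed -i 's/(17,255,255)/(21,255,255)/' h.py; sed -i 's/k=cv2.morph/if abs(t)<1: continue\n        k=cv2.morph/' h.py
python3 - <<'E'
from h import *
im=cv2.imread("pics/w1.png")
h=cv2.cvtColor(im,cv2.COLOR_BGR2HSV)
for x,y in((415,165),(110,240),(165,230),(180,45),(160,15),(30,100)):print(x,y,h[int(y/1.5),int(x/1.5)])
for o in toptri(im):print(o)
E
```

```text
415 165 [ 19 153 255]
110 240 [ 22 153 255]
165 230 [  9 177 137]
180 45 [  8  22 188]
160 15 [ 10 197 110]
30 100 [ 30 118 254]
(array([ 0.61832898, -0.15026634]), (8.417040824890137, 27.48482894897461), 0.2431911677122116, [90, 0, 67, 34])
(array([ 0.51774982, -0.54111176]), (201.7978973388672, 36.44412612915039), 20.386245727539062, [459, 18, 53, 190])
(array([ 0.52981976, -0.32263345]), (48.50590896606445, 37.83219528198242), 27.05386734008789, [257, 73, 54, 60])
(array([ 0.46738147, -0.12048916]), (27.974517822265625, 24.78468132019043), 83.34906768798828, [64, 125, 69, 51])
(array([ 0.31840579, -0.57242511]), (16.304344177246094, 46.35758972167969), 0.2099975049495697, [408, 280, 104, 14])
```

```bash
cat >> h.py <<'E'
def tops(im,m=None,z=.075):
    h=cv2.cvtColor(im,cv2.COLOR_BGR2HSV);k=cv2.inRange(h,(14,100,215),(27,255,255));out=[]
    for cs in cv2.findContours(k,cv2.RETR_EXTERNAL,cv2.CHAIN_APPROX_NONE)[0]:
        if cv2.contourArea(cs)<500: continue
        q=cv2.boxPoints(cv2.minAreaRect(cs)); px=np.sqrt(cv2.contourArea(cs))
        P=wplane(cs[:,0],z,m)[:,:2]; b=cv2.boxPoints(cv2.minAreaRect((P*1000).astype(np.float32)))
        e=[b[1]-b[0],b[2]-b[1]]; L=[np.linalg.norm(v) for v in e]; i=int(np.argmax(L)); j=1-i
        add=1000*np.linalg.norm(P[0]-P[len(P)//2])/max(1,np.linalg.norm(cs[0,0]-cs[len(cs)//2,0]))
        print('ctr',np.round(b.mean(0)/1000,4),'long %.1f short %.1f'%(L[i]+add,L[j]+add),'short-axis deg %.1f'%((np.degrees(np.arctan2(e[j][1],e[j][0]))+90)%180-90),'px',cs[:,0].mean(0).round())
E
python3 - <<'E'
from h import *
print(status.read_state()['time'])
im=cv2.imread("pics/w1.png"); tops(im)
plan([(0.45,-0.10,.40,0),(.43,.12,.36,0)])
E
```

```text
1.65
ctr [ 0.4799 -0.113 ] long 50.3 short 46.2 short-axis deg 84.8 px [ 85. 150.]
ctr [ 0.5305 -0.323 ] long 50.2 short 38.3 short-axis deg -63.2 px [284. 102.]
ctr [ 0.5184 -0.5409] long 204.2 short 37.2 short-axis deg -69.7 px [497. 115.]
3 rows [-0.002, -1.0, 0.001, 0.0, -0.001, 0.005]
1 rows [-0.001, -0.256, 0.0, 0.0, 0.0, 0.002]
4 rows [-0.091, -1.0, 0.182, 0.0, 0.0, 0.0]
2 rows [-0.042, -0.467, 0.084, 0.0, 0.0, 0.0]
```

{"api": "play_rows", "payload": {"series": [[0.65, -1, 0, 0, 0, 0], [0.65, -1, 0, 0, 0, 0], [0.65, -1, 0, 0, 0, 0], [0.65, -1, 0, 0, 0, 0], [0.65, -1, 0, 0, 0, 0]]}}

```text
time: 2.15
ee_pos: [0.5489, -0.137, 0.3998]
eef_rot: [1.0, 0.002, 0.0, -0.001]
ft_force: [0.4, -0.2, -0.4]
width: 0.0871
grip_force: 0.0
```

```bash
python3 - <<'E'
from h import *
m=wproj_mats();print(pose()[0]);im=vision.camera("wrist");cv2.imwrite("pics/w2.png",im); tops(im,m)
plan([(.45,.12,.40,0)])
E
```

```text
[ 0.54890635 -0.13697739  0.39982915]
ctr [ 0.4972 -0.1106] long 46.8 short 20.4 short-axis deg 0.3 px [227. 224.]
ctr [ 0.6446 -0.1458] long 50.3 short 42.0 short-axis deg -68.9 px [260.  85.]
4 rows [-0.375, -1.0, -0.001, 0.0, 0.0, 0.002]
3 rows [-0.276, -0.732, 0.0, 0.0, 0.0, 0.001]
```

{"api": "play_rows", "payload": {"series": [[-0.375, -1, 0, 0, 0, 0], [-0.375, -1, 0, 0, 0, 0], [-0.375, -1, 0, 0, 0, 0], [-0.375, -1, 0, 0, 0, 0]]}}

```text
time: 2.6
ee_pos: [0.4896, 0.0129, 0.4004]
eef_rot: [1.0, 0.002, 0.0, 0.0]
ft_force: [0.5, -0.6, 0.1]
width: 0.0868
grip_force: 0.0
```

{"api": "play_rows", "payload": {"series": [[-0.276, -0.73, 0, 0, 0, 0], [-0.276, -0.73, 0, 0, 0, 0], [-0.276, -0.73, 0, 0, 0, 0], [-0.276, -0.73, 0, 0, 0, 0]]}}

```text
time: 3.0
ee_pos: [0.4494, 0.1199, 0.4003]
eef_rot: [1.0, 0.001, 0.0, 0.0]
ft_force: [0.3, -1.0, 0.2]
width: 0.0868
grip_force: 0.0
```

```bash
python3 - <<'E'
from h import *
m=wproj_mats();print(m[0]);np.savez("m3.npz",o=m[0],R=m[1]);im=vision.camera("wrist");cv2.imwrite("pics/w3.png",im)
c=wplane([[256,100]],.03,m);print(c)
p=im[20:205,130:400];print(p.shape);cv2.imwrite("pics/w3z.png",cv2.resize(p,None,fx=2.9,fy=2.9,interpolation=cv2.INTER_CUBIC))
E
```

```text
[0.51443427 0.12094097 0.3805004 ]
[[0.53393884 0.11271151 0.03      ]]
(185, 270, 3)
```

View pics/w3z.png

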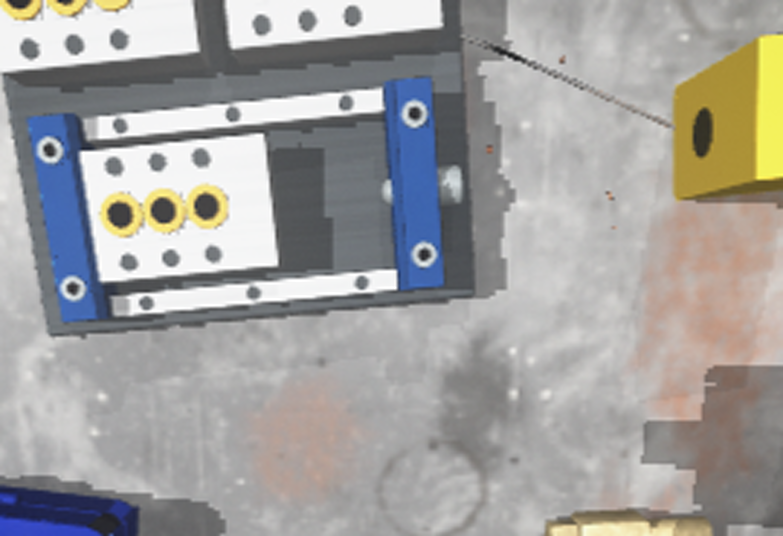

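The jig is clear in this view. The blue stops' outer top edges run (28,117)-(67,321) and (433,77)-(443,288), and the valve block's right top edge runs (265,132)-(278,265). I'll fit the jig pose and gap.

```bash
python3 - <<'E'
from h import *
from scipy.optimize import least_squares
d=np.load("m3.npz");m=(d['o'],d['R'],vision.calibration("wrist"))
im=cv2.imread("pics/w3.png");h=cv2.cvtColor(im,cv2.COLOR_BGR2HSV)
blue=cv2.inRange(h,(100,120,60),(125,255,255)); blue[185:]=0
for cs in cv2.findContours(blue,cv2.RETR_EXTERNAL,cv2.CHAIN_APPROX_NONE)[0]:
    if cv2.contourArea(cs)>200: print(cv2.boundingRect(cs),cv2.boxPoints(cv2.minAreaRect(cs)).round(1).tolist())
f=lambda a:wplane(np.array(a)/2.9+[130,20]-.5+.17,.037,m)[:,:2]
LO=f([(28,117),(67,321)]);RO=f([(433,77),(443,288)]);V=f([(265,132),(278,265)]);VL=f([(80,152),(99,283)])
print('LO',LO,'RO',RO,'V',V)
for n,e in(('LO',LO),('RO',RO),('V',V),('VL',VL)):
    v=e[0]-e[1];print(n,'len',np.linalg.norm(v),'dir',np.degrees(np.arctan2(v[1],v[0])))
# fit yaw+offset: edges perpendicular to jig y
Lo,Ro,Vm=LO.mean(0),RO.mean(0),V.mean(0)
u=Lo-Ro;u/=np.linalg.norm(u);print('outer dist (156):',np.linalg.norm(Lo-Ro),'yaw',np.degrees(np.arctan2(-u[0],u[1])),'gap',(Vm-Ro)@u-.018,'VL',(VL.mean(0)-Ro)@u-.018)
for n in("plunger","jig"):
    for b in spotter.boxes_of("wrist",n): print(n,b)
E
```

```text
(0, 174, 102, 11) [[-0.0, 174.0], [101.0, 174.0], [101.0, 184.0], [0.0, 184.0]]
(139, 59, 27, 72) [[138.89999389648438, 60.400001525878906], [154.89999389648438, 57.599998474121094], [167.3000030517578, 128.60000610351562], [151.3000030517578, 131.39999389648438]]
(263, 47, 20, 73) [[261.6000061035156, 47.400001525878906], [278.1000061035156, 46.400001525878906], [282.6000061035156, 118.4000015258789], [266.20001220703125, 119.4000015258789]]
LO [[0.57587458 0.24299365]
 [0.49912925 0.23417432]] RO [[0.59024607 0.08799451]
 [0.51241271 0.08187486]] V [[0.570693   0.15220466]
 [0.52123163 0.14810428]]
LO len 0.0772504076428597 dir 6.555491381509916
RO len 0.07807357095755987 dir 4.495632230653941
V len 0.04963104016056499 dir 4.739021777621369
VL len 0.04937639290317386 dir 4.507707927735088
outer dist (156): 0.15427023771348025 yaw 5.142407847192244 gap 0.047438331151924654 VL 0.1197101909573486
plunger {'point': [0.4011, -0.0055, 0.0209], 'conf': 0.63}
plunger {'point': [0.486, -0.092, 0.0731], 'conf': 0.54}
jig {'point': [0.5658, 0.1432, 0.0163], 'conf': 0.66}
```

```bash
python3 - <<'E'
from h import *
plan([(.478,.15,.30,4.8)])
E
```

```text
3 rows [0.181, -0.222, 0.666, 0.001, 0.0, -0.167]
```

{"api": "play_rows", "payload": {"series": [[0.181, -0.222, 0.666, 0, 0, -0.167], [0.181, -0.222, 0.666, 0, 0, -0.167], [0.181, -0.222, 0.666, 0, 0, -0.167], [0.181, -0.222, 0.666, 0, 0, -0.167], [0.181, -0.222, 0.666, 0, 0, -0.167]]}}

```text
time: 3.65
ee_pos: [0.4778, 0.1516, 0.3015]
eef_rot: [0.999, 0.043, 0.001, 0.0]
ft_force: [0.2, -0.1, 0.9]
width: 0.0873
grip_force: 0.0
```

```bash
python3 - <<'E'
from h import *
m=wproj_mats();print(pose()[0]);np.savez("m4.npz",o=m[0],R=m[1]);im=vision.camera("wrist");cv2.imwrite("pics/w4.png",im)
def pix(P):
    q=(np.atleast_2d(P)-m[0])@m[1];c=m[2];return np.c_[q[:,0]/q[:,2]*c['fx']+c['cx'],q[:,1]/q[:,2]*c['fy']+c['cy']]
psi=np.radians(4.9);ux=np.array([np.cos(psi),np.sin(psi)]);uy=np.array([-ux[1],ux[0]])
b=im.astype(np.float32)
def edge(c0,name,xs,ch,z=.037,rng=.006):
    t=np.arange(-rng,rng,.0002);pts=[]
    for x in xs:
        P=np.array(c0)+ux*x+t[:,None]*uy;q=pix(np.c_[P,np.full(len(t),z)]).astype(np.float32)
        v=cv2.remap(ch,q[None,:,0],q[None,:,1],cv2.INTER_LINEAR)[0];v=cv2.GaussianBlur(v[None],(0,0),3)[0]
        g=abs(np.gradient(v));i=int(g[5:-5].argmax())+5;pts.append(P[i])
    pts=np.array(pts);k=(pts-pts.mean(0));X=pts@ux;Y=pts@uy
    for _ in range(3):
        a=np.polyfit(X,Y,1);e=abs(Y-np.polyval(a,X));w=e<=max(.0006,np.median(e)*2);X,Y=X[w],Y[w]
    mid=np.array([.549,.12])@ux
    print(name,'n',len(X),'slope deg %.2f'%np.degrees(a[0]),'Y@mid %.4f'%np.polyval(a,mid),'res',e.max().round(4));return np.polyval(a,mid)
xs=np.arange(-.028,.029,.004);sat=b[...,0]-b[...,2];red=b[...,2]
L=edge((.5375,.2386),'LO',xs,sat);Ro=edge((.5513,.0849),'RO',xs,sat)
V=edge((.546,.1502),'V',np.arange(-.02,.021,.004),red);VL=edge((.5395,.222),'VL',np.arange(-.02,.021,.004),red)
print('outer',L-Ro,'gap',V-Ro-.018,'valvelen',VL-V)
p=im[0:210,110:400];cv2.imwrite("pics/w4z.png",cv2.resize(p,None,fx=2.75,fy=2.75,interpolation=cv2.INTER_CUBIC))
E
```

```text
[0.47781399 0.15160401 0.3015334 ]
LO n 15 slope deg 0.46 Y@mid 0.1932 res 0.0002
RO n 14 slope deg 0.53 Y@mid 0.0380 res 0.0002
V n 11 slope deg 0.63 Y@mid 0.1034 res 0.0001
VL n 11 slope deg 0.44 Y@mid 0.1754 res 0.0001
outer 0.15526080495957467 gap 0.04746496933147497 valvelen 0.07194869778743587
```

View pics/w4z.png

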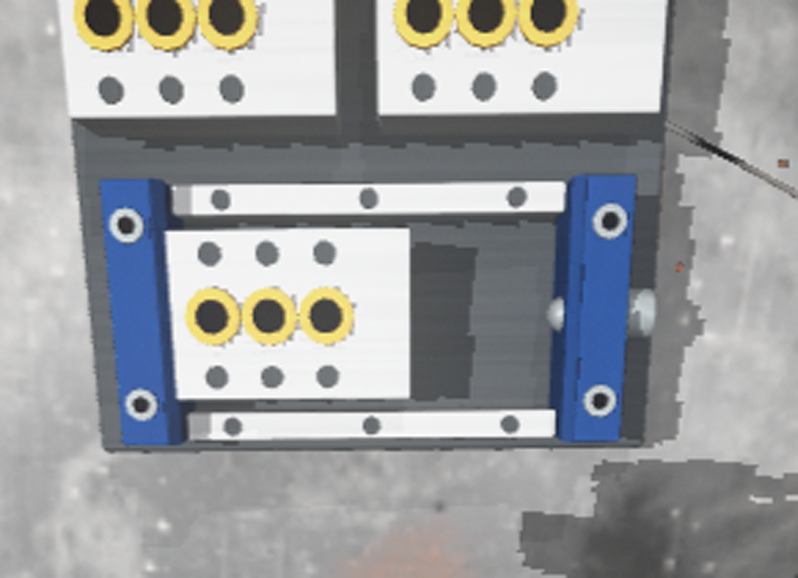

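The valve block is about 72.5 mm long, so the gap is about 47.5 mm and calls for the 46 mm block. Block B looked 46 mm thick, which the grip will check. Now I'll locate the gap centre and plan the move to B.

```bash
python3 - <<'E'
from h import *
d=np.load("m4.npz");m=(d['o'],d['R'],vision.calibration("wrist"))
f=lambda a,z=.037:wplane(np.array(a)/2.75+[110,0]-.5+.18,z,m)[:,:2]
V=f([(409,229),(410,398)]);RO=f([(636,176),(622,440)]);LO=f([(99,181),(121,443)]);VL=f([(164,231),(176,399)])
yw=np.radians(5.4);ux=np.array([np.cos(yw),np.sin(yw)]);uy=np.array([-ux[1],ux[0]])
for n,e in(('V',V),('RO',RO),('LO',LO),('VL',VL)):print(n,np.round(e.mean(0),4),'X %.4f Y %.4f'%(e.mean(0)@ux,e.mean(0)@uy),np.linalg.norm(e[0]-e[1]).round(4))
rails=f([(368,198),(368,425)],.026);print('rails X',rails@ux,(rails@ux).mean())
X=np.mean([e.mean(0)@ux for e in(V,RO,LO,VL)]);Y=(V.mean(0)@uy+RO.mean(0)@uy+.018)/2
g=X*ux+Y*uy;print('gap centre',g,'gap',V.mean(0)@uy-RO.mean(0)@uy-.018)
plan([(.44,-.112,.34,-5.2)])
E
```

```text
V [0.5455 0.1505] X 0.5573 Y 0.0985 0.0493
RO [0.5519 0.0848] X 0.5574 Y 0.0325 0.0768
LO [0.5374 0.2402] X 0.5576 Y 0.1886 0.0763
VL [0.5389 0.2223] X 0.5575 Y 0.1706 0.049
rails X [0.59211025 0.52304212] 0.5575761850690701
gap centre [0.54795769 0.12663662] gap 0.04799292052099449
4 rows [-0.231, 1.0, -0.147, 0.0, -0.003, 0.194]
3 rows [-0.095, 0.744, -0.107, 0.0, -0.002, 0.143]
```

{"api": "play_rows", "payload": {"series": [[-0.231, 1, -0.147, 0, 0, 0.194], [-0.231, 1, -0.147, 0, 0, 0.194], [-0.231, 1, -0.147, 0, 0, 0.194], [-0.231, 1, -0.147, 0, 0, 0.194]]}}

```text
time: 4.1
ee_pos: [0.4552, -0.0061, 0.3249]
eef_rot: [1.0, -0.012, 0.002, 0.002]
ft_force: [0.2, 0.1, 0.4]
width: 0.0873
grip_force: 0.0
```

{"api": "play_rows", "payload": {"series": [[-0.095, 0.744, -0.107, 0, 0, 0.143], [-0.095, 0.744, -0.107, 0, 0, 0.143], [-0.095, 0.744, -0.107, 0, 0, 0.143], [-0.095, 0.744, -0.107, 0, 0, 0.143], [-0.095, 0.744, -0.107, 0, 0, 0.143]]}}

```text
time: 4.6
ee_pos: [0.4399, -0.1107, 0.3394]
eef_rot: [0.999, -0.045, 0.001, 0.0]
ft_force: [-0.3, 0.6, -0.1]
width: 0.087
grip_force: 0.0
```

```bash
python3 - <<'E'
from h import *
m=wproj_mats();print(pose()[0]);im=vision.camera("wrist");cv2.imwrite("pics/w5.png",im);tops(im,m);tops(im,m,.070)
for b in spotter.boxes_of("wrist","packing_block_1"):print(np.round(b['point'],4),b['conf'])
plan([(.480,-.1125,.34,-5.2),(.480,-.1125,.2175,-5.2)])
E
```

```text
[ 0.4398906  -0.11069129  0.33944827]
ctr [ 0.4811 -0.1097] long 49.9 short 45.9 short-axis deg 84.9 px [245. 146.]
ctr [ 0.5315 -0.3186] long 49.9 short 34.7 short-axis deg -63.2 px [497.  57.]
ctr [ 0.4806 -0.1096] long 50.9 short 46.9 short-axis deg 84.9 px [245. 146.]
ctr [ 0.532  -0.3227] long 50.9 short 35.4 short-axis deg -63.2 px [497.  57.]
[ 0.5325 -0.307   0.0646] 0.92
[ 0.4827 -0.1116  0.0776] 0.91
[ 0.5657 -0.0508  0.0731] 0.87
1 rows [0.267, -0.006, -0.008, 0.0, -0.002, 0.006]
3 rows [0.0, 0.0, 0.817, 0.0, 0.0, 0.0]
```

Block B measures 50 x 46 mm with its top taken at 75 mm, so that height holds. It sits at (0.481,-0.110). I'll descend and grip it.

{"api": "play_rows", "payload": {"series": [[0.274, 0.015, 0, 0, 0, 0], [0.274, 0.015, 0.3, 0, 0, 0], [0.274, 0.015, 0.6, 0, 0, 0], [0.274, 0.015, 0.813, 0, 0, 0], [0.274, 0.015, 0.813, 0, 0, 0]]}}

```text
time: 5.2
ee_pos: [0.4789, -0.1155, 0.2125]
eef_rot: [0.999, -0.044, -0.004, -0.001]
ft_force: [-0.2, 0.4, 0.3]
width: 0.0869
grip_force: 0.0
```

{"api": "play_rows", "payload": {"series": [[0, 0, 0, 0, 0, 0], [0, 0, 0, 0, 0, 0], [0, 0, 0, 0, 0, 0], [0, 0, 0, 0, 0, 0], [0, 0, 0, 0, 0, 0]], "fingers": -1, "squeeze": 20}}

```text
time: 5.7
ee_pos: [0.4808, -0.117, 0.217]
eef_rot: [0.999, -0.045, 0.001, 0.0]
ft_force: [1.0, 0.5, -0.6]
width: 0.0548
grip_force: 0.6
```

{"api": "play_rows", "payload": {"series": [[0, 0, 0, 0, 0, 0], [0, 0, 0, 0, 0, 0], [0, 0, 0, 0, 0, 0]]}}

```text
time: 6.0
ee_pos: [0.4807, -0.1169, 0.2166]
eef_rot: [0.999, -0.045, 0.0, 0.0]
ft_force: [-1.0, 1.7, 6.2]
width: 0.0456
grip_force: 20.0
```

The grip reads 45.6 mm, which makes it the 46 mm block. I'll lift it and carry it over the gap.

```bash
python3 - <<'E'
from h import *
p,_=pose()
plan([(p[0],p[1],.33,-5.2),(.548,.1266,.31,5.4),(.548,.1266,.265,5.4)])
E
```

```text
3 rows [0.0, 0.0, -0.756, 0.0, -0.001, 0.003]
4 rows [0.181, -1.0, 0.081, 0.0, 0.0, -0.213]
2 rows [0.191, -0.64, 0.052, 0.0, 0.0, -0.14]
1 rows [0.0, 0.0, 0.3, 0.0, 0.0, 0.0]
```

{"api": "play_rows", "payload": {"series": [[0, 0, -0.25, 0, 0, 0], [0, 0, -0.5, 0, 0, 0], [0, 0, -0.756, 0, 0, 0], [0, 0, -0.756, 0, 0, 0]]}}

```text
time: 6.4
ee_pos: [0.4818, -0.1172, 0.3344]
eef_rot: [0.999, -0.045, 0.004, 0.001]
ft_force: [1.7, 0.2, -1.2]
width: 0.0455
grip_force: 20.0
```

{"api": "play_rows", "payload": {"series": [[0.045, -0.25, 0.02, 0, 0, -0.053], [0.09, -0.5, 0.04, 0, 0, -0.106], [0.136, -0.75, 0.061, 0, 0, -0.16], [0.181, -1, 0.081, 0, 0, -0.213], [0.181, -1, 0.081, 0, 0, -0.213]]}}

```text
time: 6.9
ee_pos: [0.5209, 0.0353, 0.3163]
eef_rot: [1.0, 0.015, -0.001, -0.001]
ft_force: [-0.6, 0.6, -0.7]
width: 0.0461
grip_force: 20.0
```

{"api": "play_rows", "payload": {"series": [[0.064, -0.213, 0.017, 0, 0, -0.047], [0.127, -0.427, 0.035, 0, 0, -0.093], [0.191, -0.64, 0.052, 0, 0, -0.14], [0.191, -0.64, 0.052, 0, 0, -0.14], [0.191, -0.64, 0.052, 0, 0, -0.14]]}}

```text
time: 7.4
ee_pos: [0.5472, 0.1267, 0.3085]
eef_rot: [0.999, 0.048, -0.001, 0.0]
ft_force: [0.8, 0.2, -0.7]
width: 0.0459
grip_force: 20.0
```

```bash
python3 - <<'E'
from h import *
p,Rm=pose();print(p,np.degrees(yaw(Rm)),Rm[2],status.read_state()['width'],status.read_state()['ft_force'])
plan([(.548,.1266,.265,5.4)])
im=vision.camera("top");im2=vision.camera("side")
a=np.hstack([cv2.resize(im[120:260,100:260],None,fx=2.4,fy=2.4),cv2.resize(im2[120:260,170:330],None,fx=2.4,fy=2.4)]);cv2.imwrite("pics/c1.png",a)
E
```

```text
[0.54716946 0.12665464 0.30849206] 5.536455567958799 [-1.78538023e-03  1.90754900e-04 -9.99998388e-01] 0.04592871410210275 [ 0.81069724  0.24168591 -0.685895  ]
1 rows [0.006, 0.001, 0.29, 0.0, 0.003, 0.005]
```

View pics/c1.png

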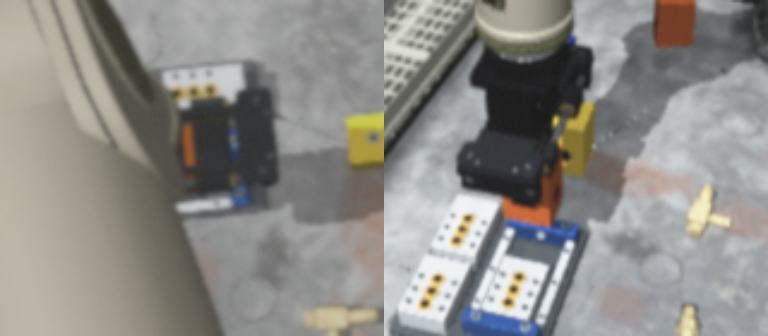

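The block hangs upright in the fingers over the right stop side, as parallax would have it at this height. I'll lower in stages and watch the force.

{"api": "play_rows", "payload": {"series": [[0.005, 0, 0.15, 0, 0, 0], [0.005, 0, 0.28, 0, 0, 0], [0.005, 0, 0.28, 0, 0, 0], [0.005, 0, 0.28, 0, 0, 0]], "squeeze": 20}}

```text
time: 7.9
ee_pos: [0.5482, 0.1258, 0.268]
eef_rot: [0.999, 0.047, -0.0, 0.0]
ft_force: [-0.3, 0.1, 0.1]
width: 0.0457
grip_force: 20.0
```

{"api": "play_rows", "payload": {"series": [[0, 0, 0.015, 0, 0, 0], [0, 0, 0.03, 0, 0, 0], [0, 0, 0.045, 0, 0, 0], [0, 0, 0.06, 0, 0, 0], [0, 0, 0.06, 0, 0, 0]]}}

```text
time: 8.4
ee_pos: [0.5481, 0.1266, 0.2584]
eef_rot: [0.999, 0.048, -0.0, 0.0]
ft_force: [0.5, -0.8, -1.5]
width: 0.0454
grip_force: 20.0
```

{"api": "play_rows", "payload": {"series": [[0, 0, 0.01, 0, 0, 0], [0, 0, 0.02, 0, 0, 0], [0, 0, 0.03, 0, 0, 0], [0, 0, 0.03, 0, 0, 0]]}}

```text
time: 8.8
ee_pos: [0.5481, 0.1267, 0.2539]
eef_rot: [0.999, 0.048, -0.0, 0.0]
ft_force: [-0.8, -0.4, -0.8]
width: 0.0462
grip_force: 20.0
```

{"api": "play_rows", "payload": {"series": [[0, 0, 0.01, 0, 0, 0], [0, 0, 0.02, 0, 0, 0], [0, 0, 0.02, 0, 0, 0]]}}

```text
time: 9.1
ee_pos: [0.5481, 0.1266, 0.2509]
eef_rot: [0.999, 0.048, -0.0, 0.0]
ft_force: [0.3, 0.0, -1.2]
width: 0.0456
grip_force: 20.0
```

{"api": "play_rows", "payload": {"series": [[0, 0, 0.007, 0, 0, 0], [0, 0, 0.013, 0, 0, 0], [0, 0, 0.013, 0, 0, 0]]}}

```text
time: 9.4
ee_pos: [0.5482, 0.1265, 0.249]
eef_rot: [0.999, 0.048, -0.0, 0.0]
ft_force: [0.5, -0.5, -1.0]
width: 0.0458
grip_force: 20.0
```

{"api": "play_rows", "payload": {"series": [[0, 0, 0.007, 0, 0, 0], [0, 0, 0.013, 0, 0, 0], [0, 0, 0.013, 0, 0, 0]]}}

```text
time: 9.7
ee_pos: [0.5482, 0.1265, 0.2471]
eef_rot: [0.999, 0.048, -0.0, 0.0]
ft_force: [0.6, -0.9, -1.3]
width: 0.046
grip_force: 20.0
```

{"api": "play_rows", "payload": {"series": [[0, 0, 0.007, 0, 0, 0], [0, 0, 0.013, 0, 0, 0], [0, 0, 0.02, 0, 0, 0], [0, 0, 0.02, 0, 0, 0]]}}

```text
time: 10.1
ee_pos: [0.5482, 0.1265, 0.2441]
eef_rot: [0.999, 0.048, -0.0, 0.0]
ft_force: [1.3, -0.8, -2.0]
width: 0.0462
grip_force: 20.0
```

{"api": "play_rows", "payload": {"series": [[0, 0, 0.007, 0, 0, 0], [0, 0, 0.013, 0, 0, 0], [0, 0, 0.02, 0, 0, 0], [0, 0, 0.02, 0, 0, 0]]}}

```text
time: 10.5
ee_pos: [0.5484, 0.1266, 0.2417]
eef_rot: [0.999, 0.048, 0.0, 0.0]
ft_force: [-0.6, -2.2, 5.1]
width: 0.0459
grip_force: 20.0
```

{"api": "play_rows", "payload": {"series": [[0, 0, 0.007, 0, 0, 0], [0, 0, 0.013, 0, 0, 0], [0, 0, 0.013, 0, 0, 0]]}}

```text
time: 10.8
ee_pos: [0.5486, 0.1266, 0.2403]
eef_rot: [0.999, 0.048, 0.001, 0.0]
ft_force: [-0.6, -3.2, 8.3]
width: 0.0457
grip_force: 20.0
```

The block is bearing on the valve side (fy is negative), so I'll ease it 0.75 mm toward the stop.

{"api": "play_rows", "payload": {"series": [[0, 0.003, 0, 0, 0, 0], [0, 0.005, 0, 0, 0, 0], [0, 0.005, 0, 0, 0, 0]]}}

```text
time: 11.1
ee_pos: [0.5486, 0.1264, 0.2402]
eef_rot: [0.999, 0.048, 0.001, -0.0]
ft_force: [-0.2, -1.8, 7.0]
width: 0.0457
grip_force: 20.0
```

{"api": "play_rows", "payload": {"series": [[0, 0, 0.006, 0, 0, 0], [0, 0, 0.006, 0, 0, 0]]}}

```text
time: 11.3
ee_pos: [0.5487, 0.1264, 0.2393]
eef_rot: [0.999, 0.048, 0.001, -0.0]
ft_force: [-0.2, -1.1, 4.5]
width: 0.0457
grip_force: 20.0
```

{"api": "play_rows", "payload": {"series": [[0, 0, 0.007, 0, 0, 0], [0, 0, 0.014, 0, 0, 0], [0, 0, 0.014, 0, 0, 0]]}}

```text
time: 11.6
ee_pos: [0.5486, 0.1264, 0.2367]
eef_rot: [0.999, 0.048, 0.001, -0.0]
ft_force: [2.0, 0.1, 1.3]
width: 0.0458
grip_force: 20.0
```

{"api": "play_rows", "payload": {"series": [[0, 0, 0.007, 0, 0, 0], [0, 0, 0.014, 0, 0, 0], [0, 0, 0.014, 0, 0, 0]]}}

```text
time: 11.9
ee_pos: [0.5483, 0.1263, 0.2341]
eef_rot: [0.999, 0.048, 0.0, -0.0]
ft_force: [2.2, 2.1, 0.2]
width: 0.0458
grip_force: 20.0
```

{"api": "play_rows", "payload": {"series": [[0, 0, 0.007, 0, 0, 0], [0, 0, 0.014, 0, 0, 0], [0, 0, 0.02, 0, 0, 0], [0, 0, 0.02, 0, 0, 0]]}}

```text
time: 12.3
ee_pos: [0.548, 0.1262, 0.2308]
eef_rot: [0.999, 0.048, -0.0, -0.0]
ft_force: [0.2, 4.0, -0.4]
width: 0.0458
grip_force: 20.0
```

{"api": "play_rows", "payload": {"series": [[0, 0, 0.007, 0, 0, 0], [0, 0, 0.014, 0, 0, 0], [0, 0, 0.014, 0, 0, 0]]}}

```text
time: 12.6
ee_pos: [0.548, 0.1263, 0.2287]
eef_rot: [0.999, 0.048, -0.0, -0.0]
ft_force: [1.3, 5.0, -1.1]
width: 0.046
grip_force: 20.0
```

The plunger now pushes back with about 5 N. I'll go on until the block touches the floor.

{"api": "play_rows", "payload": {"series": [[0, 0, 0.005, 0, 0, 0], [0, 0, 0.01, 0, 0, 0], [0, 0, 0.01, 0, 0, 0]]}}

```text
time: 12.9
ee_pos: [0.548, 0.1264, 0.2286]
eef_rot: [0.999, 0.048, -0.0, 0.0]
ft_force: [-6.2, 2.7, 15.1]
width: 0.0455
grip_force: 20.0
```

{"api": "play_rows", "payload": {"series": [[0, 0, 0.005, 0, 0, 0], [0, 0, 0.007, 0, 0, 0], [0, 0, 0.007, 0, 0, 0]]}}

```text
time: 13.2
ee_pos: [0.548, 0.1265, 0.2286]
eef_rot: [0.999, 0.048, -0.0, 0.0]
ft_force: [-11.8, 2.1, 26.6]
width: 0.0457
grip_force: 20.0
```

The block sits on the floor at TCP z 0.2286, as predicted. I'll relax the push and release.

{"api": "play_rows", "payload": {"series": [[0, 0, -0.012, 0, 0, 0], [0, 0, -0.012, 0, 0, 0]]}}

```text
time: 13.4
ee_pos: [0.548, 0.1263, 0.2286]
eef_rot: [0.999, 0.048, -0.0, -0.0]
ft_force: [-3.8, 4.8, 5.7]
width: 0.0455
grip_force: 20.0
```

{"api": "play_rows", "payload": {"series": [[0, 0, 0, 0, 0, 0], [0, 0, 0, 0, 0, 0], [0, 0, 0, 0, 0, 0], [0, 0, 0, 0, 0, 0], [0, 0, 0, 0, 0, 0]], "fingers": 0.7}}

```text
time: 13.9
ee_pos: [0.5483, 0.1256, 0.2282]
eef_rot: [0.999, 0.048, -0.0, 0.0]
ft_force: [1.2, 0.4, -0.1]
width: 0.0718
grip_force: 0.0
```

{"api": "play_rows", "payload": {"series": [[0, 0, -0.1, 0, 0, 0], [0, 0, -0.4, 0, 0, 0], [0, 0, -0.7, 0, 0, 0], [0, 0, -1, 0, 0, 0], [0, 0, -1, 0, 0, 0]]}}

```text
time: 14.4
ee_pos: [0.5492, 0.1269, 0.3861]
eef_rot: [0.999, 0.048, 0.005, -0.001]
ft_force: [0.5, 0.7, -0.5]
width: 0.0739
grip_force: 0.0
```

{"api": "play_rows", "payload": {"series": [[-0.8, 0.2, 0, 0, 0, 0], [-0.8, 0.2, 0, 0, 0, 0], [-0.8, 0.2, 0, 0, 0, 0], [-0.8, 0.2, 0, 0, 0, 0]]}}

```text
time: 14.8
ee_pos: [0.4294, 0.0838, 0.379]
eef_rot: [0.999, 0.047, 0.0, 0.001]
ft_force: [0.8, 0.1, 0.1]
width: 0.0741
grip_force: 0.0
```

```bash
python3 - <<'E'
from h import *
m=wproj_mats();im=vision.camera("wrist");tops(im,m,.087);im2=vision.camera("side")
a=np.hstack([cv2.resize(im[0:205,120:390],None,fx=1.4,fy=1.4)[:280],cv2.resize(im2[110:250,170:360],None,fx=2,fy=2)[:280]]);cv2.imwrite("pics/f1.png",a)
E
```

```text
ctr [0.5472 0.1274] long 49.1 short 45.6 short-axis deg -84.5 px [213.  50.]
```

View pics/f1.png

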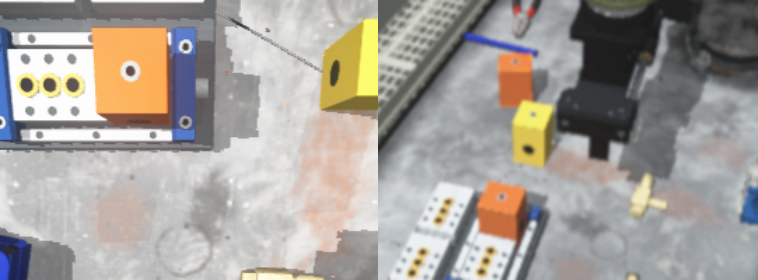

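The block stands upright and square between the valve block and the right stop, at crop pixel (130,70). The other blocks and the bystanders are untouched. Handing in.

```bash
python3 -c "
from bench import job;print(job.close_job())"
```

```text
the job is handed in; nothing more can be done
None
```

The job is handed in: the 46 mm block (45.6–46.2 mm at the grip) is upright on the channel floor in the 47.5 mm gap, pressing the plunger in, and nothing else was moved. I chose it by measuring the gap in the camera images, not by trying all three blocks.

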